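# Put three vessels back in their own drip trays

### The arm

A 6-joint arm with a two-finger parallel gripper is mounted at the origin on a cart in front of the work surface, level with it; the furniture and walls round the work are solid. World frame = base frame: x ahead of the robot, y to its left, z up, the work surface at z = 0. Lengths are in m, angles in degrees, forces in N, time in s.
With the tool pointing down it reaches from about 0.25 to 0.775 m from the base axis. Payload 8.9 kg.
Tool frame: the origin (TCP) lies between the finger pads; the fingertips stand 14 mm ahead of it and the grasp point (between the pads) lies 5 mm behind it; z points along the fingers, y is the line along which they close (so a half turn about z gives the same grasp; the last joint's range is limited). The gripper opens to 85 mm and grips with 20 to 120 N. Pads are 22 mm wide; open, the fingers measure 114 mm over their backs; the gripper's body (76 mm by 85 mm) begins 54 mm behind the grasp point. The pads swing forward as they close: fully open they stand 13 mm farther back than shut.
Start: joints at [67.821, 16.656, -8.789, 64.555, 0, 82.019], TCP at [0.129, 0.509, 0.245] pointing down, gripper open.
Joint ranges: [-144.48, 144.48], [-52.06, 99.96], [-74.48, 78.29], [-112.23, 115.85], [-86.99, 84.42], [-180, 180]. Speed limits (degrees/s): [127.2, 127.2, 159.86, 180, 180, 180].

### API

Orientations are given as a 3x3 rotation matrix whose columns are the frame's x, y, z axes.
In Python, from cell import sense, cams, job gives the robot as it stands.
- The arm moves only by the shell command python3 -m handwheel 'ROWS' [FORCE]. ROWS is a JSON object of lists of equal length, an entry for each row: "offset": the shift along the tool's x, y, z in m, a list of three; "roll": the turn about the tool's z in degrees; "jaw": the finger opening in m, from 0 to 0.0854. In form: {"offset": [[tx, ty, tz], ...], "roll": [roll, ...], "jaw": [jaw, ...]}. A call has 1 to 12 rows; each row is the pose to reach, as a shift and turn from the pose commanded when the call began, along the tool's axes at that moment; what a row does not reach only later rows make up. A row lasts 1/12 s, in which the tool goes at most 41.7 mm and 7.16 degrees, less where a joint would pass 70% of its speed; a pose out of reach is approached as far as the arm can. A call with a gripper value outside its range is refused whole. The fingers move at their own pace and stop on an object; FORCE is the grip in N (left out, the last holds). Time passes only in rows, so rows that repeat a pose let the fingers close. It gives the time, the measured TCP pose, the force, the opening and the grip force at its end, in the units of the state.
- sense(): the state, without advancing time (a new reading comes with each control period).
- cams.camera(name): name is "side" or "top" or "wrist"; returns (picture, depth): 400x640x3 uint8, red, green, blue; 400x640 float32, m along the optical axis (not along the pixel's ray), 0 where there is no reading.
- cams.camera_info(name): a dict with "vertical_fov" (degrees; the focal length in pixels is half the picture's height over the tangent of half this angle, whatever the lens; pixels are square), "cx", "cy" (the principal point, pixels), "rvec" (rotation vector, rad) and "tvec" (3), from world to camera coordinates, as OpenCV has them; the wrist camera has in their place "tool_from_camera" (4x4, takes a point from camera to tool coordinates, whose origin is the TCP and whose axes are the flange's). Camera axes: x right, y down, z forward; pixel columns grow to the right and rows downward; lengths in m; the calibration is good to about 2 mm. A picture is of the moment at which its call begins: read the wrist's pose just before it. camera_info takes no time and is no camera call.
- job.finish_job(): hands the job in; it is judged then, once.
Trained networks look in the newest picture that a camera, given by its name, has taken for a name from the list of things; names that differ only in an ending like _2 or _b are one class to them, and where a whole thing is asked for, a point or a joint stands for the part that bears it (a point fixed in the world has none). Each returns a list of dicts, best first, with "p" (0 to 1); they miss things now and then, are a little off and sometimes report something else, mostly with a low value. They report only what shows in the picture. A call takes as long as a camera call.
- cams.boxes_of(query, camera): "xy" ([column, row] as shares, 0 to 1, of the picture: columns of its width, rows of its height, amid what is visible of it).
The state is a dict: "time_s": time; "joint_pos": joint angles; "qd": joint speeds; "joint_efforts": joint torques, N m; "eef_pos": TCP position; "ee_rot": TCP orientation; "wrist_force": force on the tool from outside, world axes, zero at the start; "wrist_torque": the same for the moment, N m; "opening": finger opening in m; "finger_force": force on a finger pad.
Only numpy, scipy, OpenCV 4.12 (cv2) and the standard library are available. Lean on these libraries where they do the work, as an engineer would, in place of code of your own. Each camera call takes 0.05 s, during which the arm holds its last target. There are 200 camera calls.

### The job

The three vessels are standing in one another's drip trays. Change them round so that the square-sided bottle stands in the square tray, the conical flask in the round tray and the graduated cylinder in the six-sided tray, each upright on the tray floor and in the middle of the tray; the empty oblong tray may be used for setting one down on the way. Keep the vessels upright, set them down without dropping them, and leave the wash bottle, tape roll and stapler that stand just behind the trays where they are.

Things in the scene. Friction and masses are not known exactly. Their poses are not given: they have to be found in the camera images.
- bottle_mid (a point): Cream-white bottle of square section with a ribbed white screw cap: body 56 x 56 mm with rounded corners, the flat sides upright from 5 to about 85 mm above its foot, then sloping shoulders to the 37 mm cap (98 to 117 mm); 117 mm tall, about 0.22 kg. Point: centre, 58.5 mm above its foot; z is up, x and y square to the flat sides. Hold it across two opposite flat sides, about 75 mm above its foot (so that a gripper's palm clears the cap). It starts upright in the round tray.
- flask_mid (a point): Clear conical glass flask with a pale pink filling: foot 68 mm across, narrowing to a round neck 32 mm across from 73 mm up to the lip; 102 mm tall, about 0.075 kg. Point: on its axis, half-way up, 51 mm above its foot; z is up. Hold it by the neck, about 88 mm above its foot. It starts upright in the hexagonal tray.
- cylinder_mid (a point): Tall slim graduated cylinder, whitish translucent: whitish square foot with rounded corners, 62 mm across and 10 mm high, straight round tube 30 mm across above it, slightly flared lip with a small spout; 192 mm tall, about 0.075 kg, easily tipped. Point: on its axis, half-way up, 96 mm above its foot; z is up. Hold it by the tube, about 155 mm above its foot (so that a gripper's palm clears the lip). It starts upright in the square tray.
- square_tray: fixed flat grey plastic square tray, 116 x 116 mm outside, 108 mm inside; floor 4 mm thick, rim 4 mm wide standing 9 mm above the bench (5 mm above the floor). Origin: centre of its underside, on the bench. x and y run square to the sides. Home of the square-sided bottle (which fits at any turn when it is in the middle); the graduated cylinder stands in it at the start.
- round_tray: fixed flat grey plastic round tray, 116 mm across outside, 108 mm inside; floor 4 mm thick, rim 4 mm wide standing 9 mm above the bench (5 mm above the floor). Origin: centre of its underside, on the bench. Home of the conical flask; the bottle stands in it at the start.
- hex_tray: fixed flat grey plastic six-sided tray, 116 mm across the flats outside, 108 mm inside; floor 4 mm thick, rim 4 mm wide standing 9 mm above the bench (5 mm above the floor). Origin: centre of its underside, on the bench. Home of the graduated cylinder; the flask stands in it at the start.
- spare_tray: fixed flat grey plastic oblong tray, 100 mm (its x) by 150 mm (its y) outside, 92 by 142 mm inside; floor 4 mm thick, rim 4 mm wide standing 9 mm above the bench (5 mm above the floor). Origin: centre of its underside, on the bench. Empty at the start: a free spot to set something down for a while. The four trays trade places from start to start, their centres at least 170 mm apart.
- wash_bottle: Bystander just behind the trays: white squeeze bottle with red top and bent spout, 183 mm tall, 68 mm across the body, standing loose. Origin: on its foot, 19 mm from the body's axis (the body's axis is at x = +19 mm).
- tape_roll: Bystander just behind the trays: roll of beige tape lying flat, 76 mm across, 19 mm high, loose. Origin: centre of its underside.
- stapler: Bystander just behind the trays: red stapler, 132 mm long (its x), 36 mm wide, 46 mm high, standing loose. Origin: centre of its underside.

How it is judged:
By the outcome, as a careful person would: the job done as asked, in the order asked, and still so for the second after the job is handed in, with the robot touching nothing.
It also fails if it takes over 128 s, if anything falls off the work surface, if the arm or the gripper's body presses on something with over 40 N, if the wrist force passes 120 N, or if a joint passes its speed limit or range.

## Working session

There is one attempt and no reset: what is moved stays moved. The work goes in short steps, Python scripts to look and compute and a shell command to move; the robot and the scene stay as the last step left them, time stands still between calls to the robot, and variables do not carry over. Pictures are saved under pics/ and viewed, at most 14 in all, crops included, and the job is handed in when it is done.

```bash
ls; mkdir -p pics
cat > h.py <<'E'
import numpy as np, cv2
from cell import sense, cams, job
def K(i):
    f=200/np.tan(np.radians(i["vertical_fov"])/2); return f,i["cx"],i["cy"]
def cloud(name):
    s=sense(); i=cams.camera_info(name); img,d=cams.camera(name); f,cx,cy=K(i)
    v,u=np.mgrid[0:400,0:640]
    P=np.dstack([(u-cx)*d/f,(v-cy)*d/f,d])
    if name=="wrist":
        T=np.array(i["tool_from_camera"]); P=P@T[:3,:3].T+T[:3,3]
        P=P@np.array(s["ee_rot"]).T+np.array(s["eef_pos"])
    else:
        R=cv2.Rodrigues(np.array(i["rvec"],float))[0]; P=(P-np.array(i["tvec"]).ravel())@R
    P[d==0]=np.nan
    return img,P
def save(n,img): cv2.imwrite(n,img[:,:,::-1])
E
python3 - <<'E'
from h import *
s=sense(); print({k:np.round(v,3).tolist() for k,v in s.items()})
for c in("top","side"):
    print(c,cams.camera_info(c))
    img,P=cloud(c); save(f"pics/{c}0.png",img); np.save(f"{c}0.npy",P)
    for q in "bottle_mid flask_mid cylinder_mid square_tray round_tray hex_tray spare_tray wash_bottle tape_roll stapler".split():
        for r in cams.boxes_of(q,c)[:2]:
            u,v=int(r["xy"][0]*640),int(r["xy"][1]*400)
            print(q,round(r["p"],2),(u,v),np.round(P[v,u],3))
E
```

```text
pics
{'time_s': 0.0, 'joint_pos': [67.823, 16.69, -8.829, 64.555, -0.001, 82.02], 'qd': [-0.007, 0.072, -0.013, 0.038, -0.04, 0.046], 'joint_efforts': [0.003, -53.715, 33.136, 0.016, -0.0, -0.0], 'eef_pos': [0.129, 0.509, 0.245], 'ee_rot': [[-0.969, 0.245, -0.0], [0.245, 0.969, -0.001], [0.0, -0.001, -1.0]], 'wrist_force': [0.368, 0.674, 0.006], 'wrist_torque': [0.001, 0.021, 0.03], 'finger_force': 0.0, 'opening': 0.086}
top {'vertical_fov': 44.081669702279726, 'cx': 326.95870743970005, 'cy': 207.40828062407448, 'rvec': array([ 2.3788867 , -1.75953288,  0.19145978]), 'tvec': array([-0.16794284,  0.56894545,  1.58720615])}
bottle_mid 0.65 (284, 231) [0.468 0.112 0.112]
flask_mid 0.75 (219, 225) [0.43  0.327 0.075]
cylinder_mid 0.85 (358, 246) [ 0.505 -0.13   0.024]
cylinder_mid 0.19 (333, 190) [0.66  0.005 0.049]
square_tray 0.85 (364, 250) [ 0.5   -0.154  0.011]
round_tray 0.7 (282, 241) [0.442 0.114 0.064]
hex_tray 0.83 (221, 236) [0.403 0.325 0.01 ]
spare_tray 0.59 (425, 282) [ 0.457 -0.378  0.008]
wash_bottle 0.76 (400, 206) [ 0.653 -0.221  0.124]
tape_roll 0.56 (335, 191) [ 0.661
[... 191 characters left out ...]
04697, 'rvec': array([ 2.5337411 , -0.49754109,  0.1320834 ]), 'tvec': array([-0.51556653,  0.23532721,  1.25022842])}
bottle_mid 0.62 (278, 189) [0.461 0.106 0.087]
flask_mid 0.57 (250, 149) [0.428 0.322 0.065]
cylinder_mid 0.64 (324, 248) [ 0.518 -0.145  0.085]
square_tray 0.86 (322, 264) [ 0.506 -0.159  0.008]
round_tray 0.65 (324, 261) [ 0.515 -0.153  0.009]
round_tray 0.56 (282, 204) [0.465 0.099 0.004]
hex_tray 0.94 (253, 160) [0.428 0.307 0.019]
spare_tray 0.59 (333, 340) [ 0.448 -0.382 -0.   ]
wash_bottle 0.7 (321, 249) [ 0.509 -0.144  0.084]
wash_bottle 0.61 (382, 258) [ 0.653 -0.25   0.114]
tape_roll 0.58 (316, 149) [ 0.665  0.287 -0.006]
stapler 0.72 (346, 199) [0.662 0.011 0.044]
```

Run:
```python
import cv2
a=cv2.imread('pics/top0.png')[130:330,150:490]; b=cv2.imread('pics/side0.png')[80:380,180:460]
cv2.imwrite('pics/a.png',cv2.resize(a,None,fx=2.3,fy=2.3,interpolation=2)); cv2.imwrite('pics/b.png',cv2.resize(b,None,fx=2,fy=2,interpolation=2))
```

```text
(no output)
```

View pics/a.png

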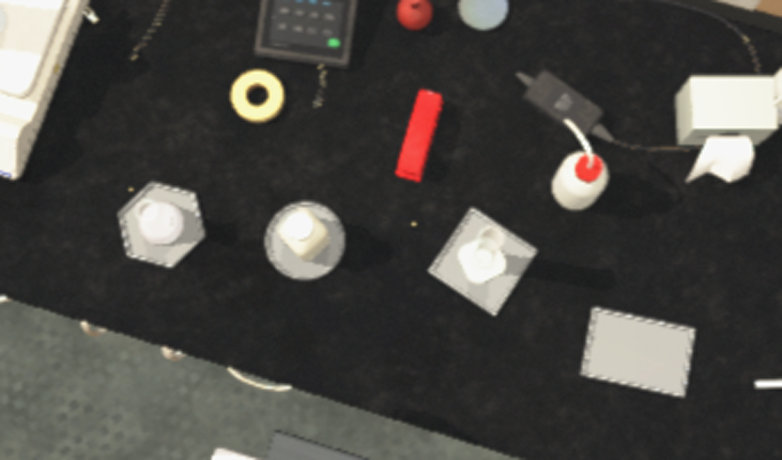

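View pics/b.png

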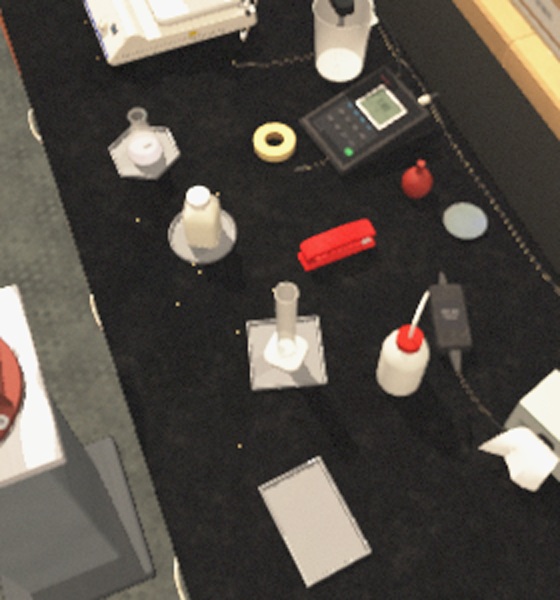

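The top crop shows the flask in the hex tray (160,220), the bottle in the round tray (305,240), the cylinder in the square tray (483,258) and the empty spare tray (640,350). The side view agrees. Bystanders are about 0.15 m behind. Next I'll survey with the wrist camera, with the tool squared to the world axes first (roll about 14°).

```bash
python3 - <<'E'
from h import *
print(cams.camera_info("wrist"))
E
python3 -m handwheel '{"offset":[[0,0,-0.03],[0,0,-0.06],[0,0,-0.09]],"roll":[5,10,14.19],"jaw":[0.085,0.085,0.085]}'
python3 -c "
from h import *
s=sense();print(s['ee_rot'],s['eef_pos'])"
```

```text
{'vertical_fov': 68.19286352049463, 'cx': 320.8158595091252, 'cy': 195.95163200906592, 'tool_from_camera': array([[-1.68777370e-04, -9.59144821e-01, -2.82915508e-01,
         7.16227032e-02],
       [ 9.99999981e-01, -1.90775774e-04,  5.02066101e-05,
         7.35713076e-04],
       [-1.02128835e-04, -2.82915494e-01,  9.59144834e-01,
        -1.28920764e-01],
       [ 0.00000000e+00,  0.00000000e+00,  0.00000000e+00,
         1.00000000e+00]])}
time_s: 1.35
eef_pos: [0.1286, 0.5085, 0.3362]
ee_rot: [[-0.878, 0.479, -0.0], [0.479, 0.878, -0.001], [-0.0, -0.001, -1.0]]
wrist_force: [0.2, -0.5, 0.4]
opening: 0.085
finger_force: 0.0
[[-8.77613870e-01  4.79368043e-01 -4.18336059e-04]
 [ 4.79368213e-01  8.77613318e-01 -9.90213014e-04]
 [-1.07539178e-04 -1.06956168e-03 -9.99999422e-01]] [0.12856388 0.50849141 0.33623636]
```

```bash
python3 -m handwheel '{"offset":[[-0.035,-0.007,-0.005],[-0.07,-0.013,-0.01],[-0.105,-0.02,-0.015],[-0.14,-0.026,-0.015],[-0.175,-0.033,-0.015],[-0.21,-0.04,-0.015],[-0.245,-0.046,-0.015],[-0.279,-0.053,-0.015],[-0.279,-0.053,-0.015],[-0.279,-0.053,-0.015]],"roll":[-5,-10,-15,-20,-25,-28.6,-28.6,-28.6,-28.6,-28.6],"jaw":[0.085,0.085,0.085,0.085,0.085,0.085,0.085,0.085,0.085,0.085]}'
cat > shot.py <<'E'
import sys
from h import *
n=sys.argv[1]; img,P=cloud("wrist"); save(f"pics/{n}.png",img); np.save(n+".npy",P)
s=sense(); print(np.round(s["eef_pos"],4),np.round(s["joint_pos"],1))
E
python3 shot.py w1
python3 -m handwheel '{"offset":[[0,-0.04,0],[0,-0.08,0],[0,-0.12,0],[0,-0.16,0],[0,-0.2,0],[0,-0.2,0],[0,-0.2,0]],"roll":[0,0,0,0,0,0,0],"jaw":[0.085,0.085,0.085,0.085,0.085,0.085,0.085]}'
python3 shot.py w2
python3 -m handwheel '{"offset":[[-0.01,-0.04,0],[-0.02,-0.08,0],[-0.03,-0.12,0],[-0.04,-0.16,0],[-0.05,-0.2,0],[-0.06,-0.24,0],[-0.06,-0.26,0],[-0.06,-0.26,0],[-0.06,-0.26,0]],"roll":[0,0,0,0,0,0,0,0,0],"jaw":[0.085,0.085,0.085,0.085,0.085,0.085,0.085,0.085,0.085]}'
python3 shot.py w3
python3 - <<'E'
import cv2,numpy as np
cv2.imwrite('pics/w123.png',np.vstack([cv2.resize(cv2.imread(f'pics/w{i}.png')[40:,:],(356,200)) for i in (1,2,3)]))
E
```

```text
time_s: 2.18
eef_pos: [0.3502, 0.3286, 0.3502]
ee_rot: [[-1.0, -0.0, -0.0], [-0.0, 1.0, -0.0], [0.0, -0.0, -1.0]]
wrist_force: [0.0, 0.3, 0.4]
opening: 0.0847
finger_force: 0.0
[0.3492 0.3293 0.3502] [34.6  9.6 -2.3 78.1  0.  34.5]
time_s: 2.82
eef_pos: [0.3495, 0.1289, 0.3506]
ee_rot: [[-1.0, -0.001, 0.001], [-0.001, 1.0, 0.0], [-0.001, 0.0, -1.0]]
wrist_force: [1.4, 0.6, 1.0]
opening: 0.0853
finger_force: 0.0
[0.3496 0.1301 0.3506] [  9.1  -2.7 -15.5  77.1   0.    8.9]
time_s: 3.62
eef_pos: [0.4115, -0.1291, 0.3498]
ee_rot: [[-1.0, -0.005, -0.001], [-0.005, 1.0, 0.001], [0.001, 0.001, -1.0]]
wrist_force: [0.4, 0.8, -0.3]
opening: 0.0852
finger_force: 0.0
[ 0.4113 -0.1284  0.35  ] [-27.1   4.   -8.8  77.3   0.  -27.4]
```

View pics/w123.png

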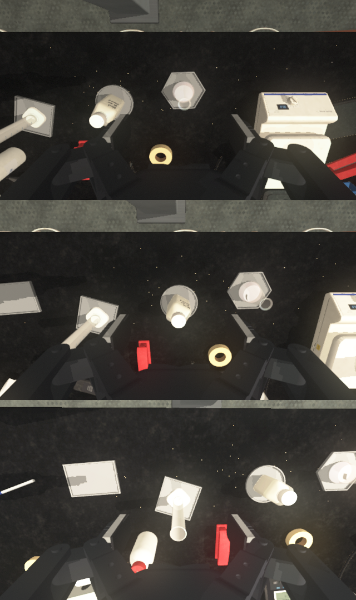

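The wrist pictures show, clearly, hex tray + flask at w1 (183,90)/356-wide strip, round tray + bottle in w2 (180,302), square tray + cylinder in w3 (178,498), spare tray in w3 (92,478). Now I'll fit outlines in world coordinates.

```bash
cat > fit.py <<'E'
from h import *
def rect(n,eef,centre,half=.11,res=.0005,z=.009):
    """orthorectify picture onto plane z around centre: rows=+x down, cols=+y"""
    img=cv2.imread(f"pics/{n}.png"); i=cams.camera_info("wrist"); f,cx,cy=K(i); T=np.array(i["tool_from_camera"])
    Rw=np.diag([-1.,1,-1]); C=Rw@T[:3,:3]; t=Rw@T[:3,3]+eef
    g=np.arange(-half,half,res); X,Y=np.meshgrid(centre[0]+g,centre[1]+g,indexing="ij")
    p=(np.dstack([X,Y,np.full_like(X,z)])-t)@C
    return cv2.remap(img,(cx+f*p[...,0]/p[...,2]).astype('f4'),(cy+f*p[...,1]/p[...,2]).astype('f4'),1)
if __name__=="__main__":
    eef={"w1":[.350,.329,.350],"w2":[.3495,.1295,.3506],"w3":[.4113,-.1288,.35]}
    out=[]
    for n,name,c in (("w1","hex",(.41,.325)),("w2","round",(.455,.107)),("w2","square",(.503,-.15)),("w3","round",(.455,.107)),("w3","square",(.503,-.15)),("w3","spare",(.455,-.375))):
        r=rect(n,np.array(eef[n]),c); g=r.max(2)
        m=(g>75).astype('u1'); m=cv2.morphologyEx(m,cv2.MORPH_OPEN,np.ones((5,5)))
        k,l,st,_=cv2.connectedComponentsWithStats(m); j=1+st[1:,4].argmax()
        cn=max(cv2.findContours((l==j).astype('u1'),0,1)[0],key=cv2.contourArea)
        f=lambda q:(round(c[0]-.11+q[1]*.0005,4),round(c[1]-.11+q[0]*.0005,4))
        ra=cv2.minAreaRect(cn); ci=cv2.minEnclosingCircle(cn)
        print(n,name,"rect",f(ra[0]),np.array(ra[1])*.0005,ra[2],"circ",f(ci[0]),ci[1]*.0005)
        cv2.drawContours(r,[cn],-1,(0,255,0),1); out.append(cv2.resize(r,(260,260)))
    cv2.imwrite("pics/rect.png",np.vstack([np.hstack(out[:3]),np.hstack(out[3:])]))
E
python3 fit.py
```

```text
w1 hex rect (0.4305, 0.3439) [0.11714919 0.13376146] 27.699472427368164 circ (0.4303, 0.3437) 0.0669478530883789
w2 round rect (0.4776, 0.1261) [0.1177794  0.13766141] 34.01934814453125 circ (0.4838, 0.1309) 0.07350089263916015
w2 square rect (0.5517, -0.1436) [0.14540788 0.21816907] 28.81747817993164 circ (0.5443, -0.1573) 0.12293550109863281
w3 round rect (0.4873, 0.1561) [0.18352969 0.11841776] 31.342357635498047 circ (0.496, 0.1519) 0.0941486053466797
w3 square rect (0.5361, -0.134) [0.12325874 0.15781381] 17.10272979736328 circ (0.5274, -0.1334) 0.0897380599975586
w3 spare rect (0.4555, -0.3815) [0.10334947 0.15560791] 85.48600769042969 circ (0.455, -0.3817) 0.09180725860595704
```

View pics/rect.png

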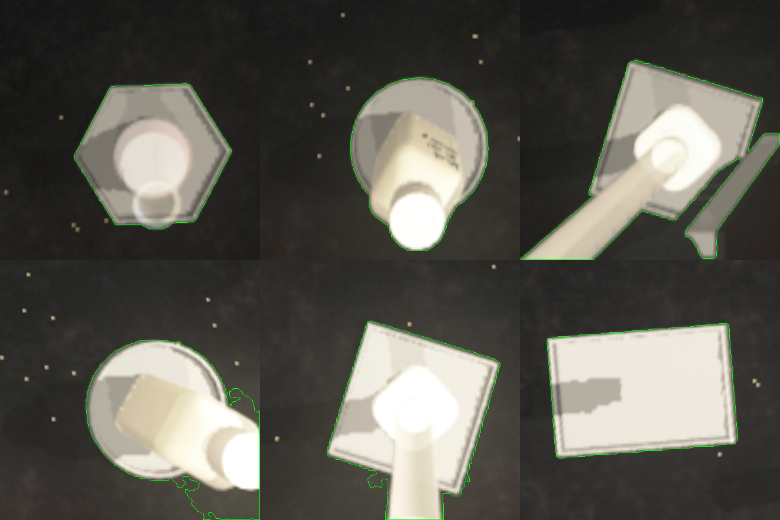

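Each rectified view shows its tray's outline clearly. Tray centres: hex (.430,.344), round (.470,.131), square (.519,-.130), spare (.4555,-.3815). Next, vessel positions from the depth clouds.

Run:
```python
from h import *
from scipy.optimize import least_squares
D={"cyl":((.519,-.13),(.05,.175),.015),"flask":((.43,.344),(.082,.1),.016),"cap":((.47,.131),(.107,.114),.0185)}
for k,(c,(a,b),r) in D.items():
    for n in("top0","side0","w1","w2","w3"):
        P=np.load(n+".npy").reshape(-1,3); 
        Q=P[(P[:,2]>a)&(P[:,2]<b)&(np.hypot(P[:,0]-c[0],P[:,1]-c[1])<.05)]
        if len(Q)<15: print(k,n,len(Q)); continue
        s=least_squares(lambda p:np.hypot(Q[:,0]-p[0],Q[:,1]-p[1])-r,Q[:,:2].mean(0),loss="soft_l1",f_scale=.001)
        print(k,n,len(Q),np.round(s.x,4),"rms",round(np.sqrt(np.mean(s.fun**2)),4),"mean",Q[:,:2].mean(0).round(4))
for n in("top0","side0","w2","w1","w3"):
    P=np.load(n+".npy").reshape(-1,3); Q=P[(P[:,2]>.03)&(P[:,2]<.083)&(np.hypot(P[:,0]-.47,P[:,1]-.131)<.06)]
    T=P[(P[:,2]>.114)&(P[:,2]<.13)&(np.hypot(P[:,0]-.47,P[:,1]-.131)<.06)]
    print(n,len(Q),"captop",len(T),T.mean(0).round(4),cv2.minEnclosingCircle(T[:,:2].astype('f4')) if len(T) else'')
    # faces: angle & offsets, 28mm half width; points lie on the square outline
    def res(p):
        c,s=np.cos(p[2]),np.sin(p[2]); d=Q[:,:2]-p[:2]; u=abs(d@[c,s]); v=abs(d@[-s,c]); return np.maximum(u,v)-.028
    best=min((least_squares(res,[.47,.131,t],loss="soft_l1",f_scale=.001) for t in np.radians([-40,-20,0,20,40])),key=lambda q:q.cost)
    print(best.x[:2].round(4),np.degrees(best.x[2]).round(1),best.cost, np.sqrt(np.mean(best.fun**2)))
```

```text
cyl top0 104 [ 0.5189 -0.1295] rms 0.0009 mean [ 0.5184 -0.1298]
cyl side0 226 [ 0.5183 -0.1313] rms 0.001 mean [ 0.516  -0.1387]
cyl w1 1019 [ 0.519  -0.1293] rms 0.0008 mean [ 0.5141 -0.1183]
cyl w2 1278 [ 0.5191 -0.1292] rms 0.0006 mean [ 0.5107 -0.1207]
cyl w3 1046 [ 0.519  -0.1292] rms 0.0006 mean [ 0.5117 -0.1292]
flask top0 25 [0.4363 0.3403] rms 0.0029 mean [0.4337 0.3421]
flask side0 50 [0.4341 0.3395] rms 0.0034 mean [0.4317 0.3395]
flask w1 152 [0.4308 0.3392] rms 0.0032 mean [0.4322 0.3429]
flask w2 289 [0.4344 0.3401] rms 0.0032 mean [0.4314 0.342 ]
flask w3 0
cap top0 12
cap side0 13
cap w1 86 [0.4727 0.1283] rms 0.0004 mean [0.4628 0.1391]
cap w2 62 [0.473  0.1289] rms 0.0003 mean [0.4581 0.1281]
cap w3 97 [0.4728 0.1294] rms 0.0005 mean [0.4658 0.1166]
top0 69 captop 93 [0.4725 0.1279 0.1206] ((0.4728061258792877, 0.12714077532291412), 0.01849200762808323)
[0.4738 0.1283] 59.6 3.769568690821441e-05 0.0014702953572702168
side0 176 captop 83 [0.4712 0.1246 0.1181] ((0.4715837240219116, 0.12514978647232056), 0.02045963704586029)
[0.4721 0.1269] 60.5 0.0001130848243248625 0.0015271172214199576
w2 534 captop 526 [0.4704 0.129  0.1202] ((0.4717213809490204, 0.12893220782279968), 0.01813683658838272)
[0.473  0.1286] 60.0 0.00012273317258919514 0.0008572690678616906
w1 740 captop 557 [0.4704 0.1305 0.1199] ((0.4717724025249481, 0.12951697409152985), 0.018381118774414062)
[0.4727 0.1281] 60.6 0.00022317410140881602 0.0009566164266812095
w3 814 captop 633 [0.471  0.1265 0.1199] ((0.4721832275390625, 0.1287197768688202), 0.018905628472566605)
[0.4724 0.129 ] -30.2 0.00028952974143252037 0.0010662662863202136
```

```bash
python3 -m handwheel '{"offset":[[-0.036,0,0],[-0.072,0,0],[-0.1077,-0.0005,0],[-0.1077,-0.0005,0],[-0.1077,-0.0005,0.04],[-0.1077,-0.0005,0.08],[-0.1077,-0.0005,0.12],[-0.1077,-0.0005,0.155],[-0.1077,-0.0005,0.18],[-0.1077,-0.0005,0.196],[-0.1077,-0.0005,0.196],[-0.1077,-0.0005,0.196]],"roll":[0,0,0,0,0,0,0,0,0,0,0,0],"jaw":[0.085,0.085,0.085,0.085,0.085,0.085,0.085,0.085,0.085,0.085,0.085,0.085]}'
python3 -m handwheel '{"offset":[[0,0,0],[0,0,0],[0,0,0],[0,0,0],[0,0,0],[0,0,0],[0,0,0],[0,0,0],[0,0,0],[0,0,0]],"roll":[0,0,0,0,0,0,0,0,0,0],"jaw":[0.06,0.05,0.045,0.04,0.035,0.03,0.025,0.02,0.02,0.02]}' 25
```

```text
time_s: 4.67
eef_pos: [0.5182, -0.1281, 0.1544]
ee_rot: [[-1.0, -0.006, -0.001], [-0.006, 1.0, 0.001], [0.001, 0.001, -1.0]]
wrist_force: [0.0, -0.5, -0.2]
opening: 0.0851
finger_force: 0.0
time_s: 5.5
eef_pos: [0.5187, -0.1301, 0.1547]
ee_rot: [[-1.0, -0.004, 0.001], [-0.004, 1.0, 0.0], [-0.001, 0.0, -1.0]]
wrist_force: [-0.1, 1.8, 5.5]
opening: 0.0291
finger_force: 24.8
```

```bash
python3 -m handwheel '{"offset":[[0,0,-0.01],[0,0,-0.03],[0,0,-0.05],[0.007,-0.028,-0.05],[0.015,-0.059,-0.05],[0.0235,-0.093,-0.05],[0.032,-0.127,-0.05],[0.0405,-0.161,-0.05],[0.049,-0.195,-0.05],[0.057,-0.226,-0.05],[0.062,-0.246,-0.05],[0.0635,-0.2515,-0.05]],"roll":[0,0,0,0,0,0,0,0,0,0,0,0],"jaw":[0.02,0.02,0.02,0.02,0.02,0.02,0.02,0.02,0.02,0.02,0.02,0.02]}'
python3 -m handwheel '{"offset":[[0,0,0],[0,0,0.012],[0,0,0.026],[0,0,0.038],[0,0,0.045],[0,0,0.048],[0,0,0.0495],[0,0,0.0495]],"roll":[0,0,0,0,0,0,0,0],"jaw":[0.02,0.02,0.02,0.02,0.02,0.02,0.02,0.02]}'
```

```text
time_s: 6.5
eef_pos: [0.4546, -0.3853, 0.2044]
ee_rot: [[-1.0, -0.0, -0.0], [-0.0, 1.0, -0.001], [0.0, -0.001, -1.0]]
wrist_force: [-0.0, 0.3, -0.6]
opening: 0.0291
finger_force: 25.1
time_s: 7.17
eef_pos: [0.4562, -0.3815, 0.1552]
ee_rot: [[-1.0, -0.004, 0.0], [-0.004, 1.0, -0.0], [-0.0, -0.0, -1.0]]
wrist_force: [0.6, 0.2, -1.7]
opening: 0.0289
finger_force: 25.1
```

```bash
python3 -m handwheel '{"offset":[[0,0,0.0005],[0,0,0.001],[0,0,0.001]],"roll":[0,0,0],"jaw":[0.02,0.02,0.02]}' ; python3 -m handwheel '{"offset":[[0,0,0],[0,0,0],[0,0,0],[0,0,0],[0,0,0],[0,0,0],[0,0,0],[0,0,0]],"roll":[0,0,0,0,0,0,0,0],"jaw":[0.031,0.035,0.04,0.05,0.06,0.07,0.08,0.08]}'
```

```text
time_s: 7.42
eef_pos: [0.4563, -0.3822, 0.1547]
ee_rot: [[-1.0, -0.004, 0.001], [-0.004, 1.0, -0.001], [-0.001, -0.001, -1.0]]
wrist_force: [-0.3, -0.1, 4.3]
opening: 0.0289
finger_force: 25.5
time_s: 8.08
eef_pos: [0.4558, -0.3819, 0.1538]
ee_rot: [[-1.0, -0.004, -0.0], [-0.004, 1.0, 0.0], [0.0, 0.0, -1.0]]
wrist_force: [0.7, -0.1, 0.7]
opening: 0.0799
finger_force: 0.0
```

```bash
python3 -m handwheel '{"offset":[[0,0,-0.02],[0,0,-0.05],[0,0,-0.09],[0,0,-0.13],[0,0.02,-0.15],[0,0.06,-0.15],[0,0.10,-0.15],[0,0.14,-0.15],[0,0.18,-0.15],[0,0.22,-0.15],[-0.005,0.26,-0.15],[-0.01,0.30,-0.15]],"roll":[0,0,0,0,0,5,10,15,20,25,30,30],"jaw":[0.085,0.085,0.085,0.085,0.085,0.085,0.085,0.085,0.085,0.085,0.085,0.085]}'
python3 -c "
from h import *
s=sense();R=np.array(s['ee_rot']);d=np.array([.4727,.1287,.25])-s['eef_pos'];print(R.T@d, np.degrees(np.arctan2(R[1,1],R[0,1])))"
```

```text
time_s: 9.08
eef_pos: [0.4643, -0.0801, 0.3041]
ee_rot: [[-0.865, 0.502, 0.001], [0.502, 0.865, -0.0], [-0.001, 0.0, -1.0]]
wrist_force: [0.3, -0.5, 0.6]
opening: 0.0849
finger_force: 0.0
[0.0975896  0.18479538 0.05404712] 59.867692257427315
```

```bash
python3 -m handwheel '{"offset":[[0.018,0.034,0],[0.036,0.068,0],[0.054,0.102,0],[0.072,0.136,0],[0.088,0.167,0],[0.0976,0.1848,0],[0.0976,0.1848,0.01],[0.0976,0.1848,0.05],[0.0976,0.1848,0.06],[0.0976,0.1848,0.06]],"roll":[0,0,0,0,0,0,0,0,0,0],"jaw":[0.085,0.085,0.085,0.085,0.085,0.085,0.085,0.085,0.085,0.085]}'
python3 -c "
from h import *
s=[sense() for _ in range(1)][0];R=np.array(s['ee_rot']);d=np.array([.4727,.1287,.074])-s['eef_pos'];print(R.T@d, np.degrees(np.arctan2(R[1,1],R[0,1])))"
```

```text
time_s: 9.92
eef_pos: [0.4699, 0.1271, 0.2412]
ee_rot: [[-0.868, 0.496, -0.005], [0.496, 0.868, -0.001], [0.004, -0.003, -1.0]]
wrist_force: [0.2, -0.1, 0.0]
opening: 0.0848
finger_force: 0.0
[-0.00230502  0.00332104  0.16715881] 60.24281973012846
```

```bash
python3 -m handwheel '{"offset":[[-0.002,0.002,0.03],[-0.002,0.002,0.07],[-0.002,0.002,0.11],[-0.002,0.002,0.14],[-0.002,0.002,0.16],[-0.002,0.002,0.168],[-0.002,0.002,0.168],[-0.002,0.002,0.168]],"roll":[0,0,0,0,0,0,0,0],"jaw":[0.085,0.085,0.085,0.085,0.085,0.085,0.085,0.085]}'
python3 -m handwheel '{"offset":[[0,0,0],[0,0,0],[0,0,0],[0,0,0],[0,0,0],[0,0,0],[0,0,0]],"roll":[0,0,0,0,0,0,0],"jaw":[0.07,0.065,0.06,0.055,0.05,0.045,0.045]}' 40
```

```text
time_s: 10.58
eef_pos: [0.4756, 0.1278, 0.077]
ee_rot: [[-0.868, 0.497, 0.001], [0.497, 0.868, 0.0], [-0.001, 0.001, -1.0]]
wrist_force: [0.9, 0.3, -0.2]
opening: 0.0853
finger_force: 0.0
time_s: 11.17
eef_pos: [0.4752, 0.1276, 0.0768]
ee_rot: [[-0.868, 0.497, 0.002], [0.497, 0.868, -0.0], [-0.001, 0.0, -1.0]]
wrist_force: [-1.6, -1.5, 9.9]
opening: 0.0541
finger_force: 41.0
```

```bash
python3 -m handwheel '{"offset":[[0,0,-0.01],[0,0,-0.03],[0,0,-0.05],[-0.014,-0.017,-0.05],[-0.034,-0.041,-0.05],[-0.055,-0.066,-0.05],[-0.077,-0.092,-0.05],[-0.099,-0.118,-0.05],[-0.121,-0.145,-0.05],[-0.142,-0.17,-0.05],[-0.16,-0.191,-0.05],[-0.1687,-0.2019,-0.05]],"roll":[0,0,0,0,0,0,0,0,0,0,0,0],"jaw":[0.045,0.045,0.045,0.045,0.045,0.045,0.045,0.045,0.045,0.045,0.045,0.045]}'
python3 -m handwheel '{"offset":[[0,0,0],[0,0,0.012],[0,0,0.026],[0,0,0.038],[0,0,0.045],[0,0,0.048],[0,0,0.0495],[0,0,0.0505],[0,0,0.0505]],"roll":[0,0,0,0,0,0,0,0,0],"jaw":[0.045,0.045,0.045,0.045,0.045,0.045,0.045,0.045,0.045]}'
```

```text
time_s: 12.17
eef_pos: [0.5213, -0.1345, 0.126]
ee_rot: [[-0.867, 0.499, 0.001], [0.499, 0.867, -0.001], [-0.001, -0.001, -1.0]]
wrist_force: [0.2, 0.1, -2.5]
opening: 0.0539
finger_force: 44.1
time_s: 12.92
eef_pos: [0.5202, -0.1303, 0.077]
ee_rot: [[-0.868, 0.496, -0.0], [0.496, 0.868, 0.001], [0.001, 0.0, -1.0]]
wrist_force: [-8.0, 3.5, 16.7]
opening: 0.0544
finger_force: 46.2
```

```bash
python3 -m handwheel '{"offset":[[0,0,0],[0,0,0],[0,0,0],[0,0,0],[0,0,0],[0,0,-0.02],[0,0,-0.05],[0,0,-0.09],[0,0,-0.13],[0,0,-0.15]],"roll":[0,0,0,0,0,0,0,0,0,0],"jaw":[0.057,0.062,0.07,0.08,0.085,0.085,0.085,0.085,0.085,0.085]}'
python3 -m handwheel '{"offset":[[0.024,0.028,0],[0.05,0.058,0],[0.076,0.089,0],[0.102,0.1195,0],[0.128,0.15,0],[0.154,0.18,0],[0.18,0.211,0],[0.206,0.241,0],[0.232,0.272,0],[0.258,0.302,0],[0.284,0.332,0],[0.304,0.356,0]],"roll":[-5,-10,-15,-20,-25,-30,-30,-30,-30,-30,-30,-30],"jaw":[0.085,0.085,0.085,0.085,0.085,0.085,0.085,0.085,0.085,0.085,0.085,0.085]}'
python3 -m handwheel '{"offset":[[0,0,0],[0,0,0]],"roll":[0,0],"jaw":[0.085,0.085]}'
python3 -c "
from h import *
s=sense();R=np.array(s['ee_rot']);d=np.array([.432,.342,.087])-s['eef_pos'];print(R.T@d)"
```

```text
time_s: 13.75
eef_pos: [0.522, -0.1318, 0.2298]
ee_rot: [[-0.868, 0.497, 0.005], [0.497, 0.868, -0.002], [-0.005, 0.001, -1.0]]
wrist_force: [0.3, 0.8, 0.3]
opening: 0.085
finger_force: 0.0
time_s: 14.75
eef_pos: [0.4326, 0.3314, 0.2253]
ee_rot: [[-1.0, -0.005, 0.0], [-0.005, 1.0, 0.001], [-0.0, 0.001, -1.0]]
wrist_force: [-0.0, -0.1, 0.7]
opening: 0.0848
finger_force: 0.0
time_s: 14.92
eef_pos: [0.433, 0.3301, 0.2249]
ee_rot: [[-1.0, -0.007, -0.0], [-0.007, 1.0, -0.0], [0.0, -0.0, -1.0]]
wrist_force: [0.0, -0.8, 0.2]
opening: 0.0847
finger_force: 0.0
[0.00086207 0.01195658 0.13793517]
```

```bash
python3 shot.py w4
python3 - <<'E'
from fit import *
e=np.array(sense()["eef_pos"]); a=rect("w4",e,(.432,.342),.06,.0004,.106); b=rect("w4",e,(.43,.344),.08,.0004,.009)
cv2.imwrite("pics/w4r.png",np.hstack([cv2.resize(a,(390,390)),cv2.resize(b,(390,390))]))
E
```

```text
[0.4333 0.3289 0.225 ] [29.5 19.4 -8.  62.6 -0.  29.2]
```

View pics/w4r.png

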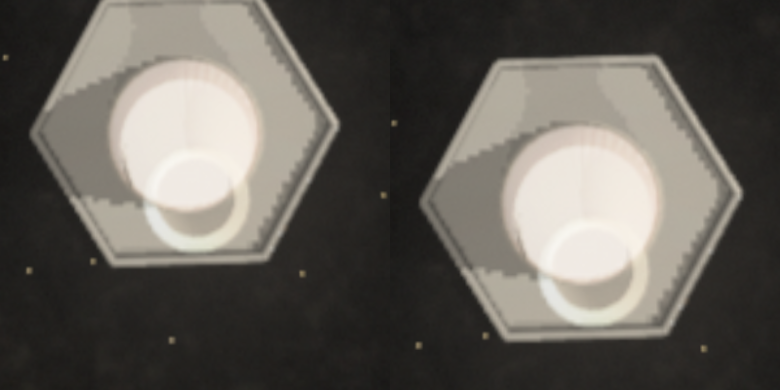

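The left panel (lip plane) has the flask lip centred at (197,200), i.e. world (.433,.3425). The right panel puts the hex tray centre at about (.431,.343).

```bash
python3 -m handwheel '{"offset":[[0,0.0125,0.01],[0,0.0125,0.04],[0,0.0125,0.08],[0,0.0125,0.11],[0,0.0125,0.13],[0,0.0125,0.138],[0,0.0125,0.138],[0,0.0125,0.138]],"roll":[0,0,0,0,0,0,0,0],"jaw":[0.085,0.085,0.085,0.085,0.085,0.085,0.085,0.085]}'
python3 -m handwheel '{"offset":[[0,0,0],[0,0,0],[0,0,0],[0,0,0],[0,0,0],[0,0,0],[0,0,0],[0,0,0],[0,0,0],[0,0,0]],"roll":[0,0,0,0,0,0,0,0,0,0],"jaw":[0.06,0.05,0.045,0.04,0.035,0.03,0.025,0.025,0.025,0.025]}' 25
```

```text
time_s: 15.63
eef_pos: [0.4342, 0.341, 0.0878]
ee_rot: [[-1.0, -0.003, 0.0], [-0.003, 1.0, 0.0], [-0.0, 0.0, -1.0]]
wrist_force: [0.1, 0.8, -0.5]
opening: 0.0851
finger_force: 0.0
time_s: 16.47
eef_pos: [0.4339, 0.3414, 0.0877]
ee_rot: [[-1.0, -0.004, 0.001], [-0.004, 1.0, 0.0], [-0.001, 0.0, -1.0]]
wrist_force: [-0.4, 0.4, 6.7]
opening: 0.031
finger_force: 24.5
```

```bash
python3 -m handwheel '{"offset":[[0,0,-0.01],[0,0,-0.03],[0,0,-0.05],[-0.003,-0.018,-0.05],[-0.008,-0.045,-0.05],[-0.013,-0.075,-0.05],[-0.018,-0.105,-0.05],[-0.023,-0.135,-0.05],[-0.028,-0.165,-0.05],[-0.033,-0.19,-0.05],[-0.036,-0.206,-0.05],[-0.036,-0.2105,-0.05]],"roll":[0,0,0,0,0,0,0,0,0,0,0,0],"jaw":[0.025,0.025,0.025,0.025,0.025,0.025,0.025,0.025,0.025,0.025,0.025,0.025]}'
python3 -m handwheel '{"offset":[[0,0,0],[0,0,0.012],[0,0,0.026],[0,0,0.038],[0,0,0.045],[0,0,0.048],[0,0,0.0495],[0,0,0.0503],[0,0,0.0503]],"roll":[0,0,0,0,0,0,0,0,0],"jaw":[0.025,0.025,0.025,0.025,0.025,0.025,0.025,0.025,0.025]}'
```

```text
time_s: 17.47
eef_pos: [0.4709, 0.1285, 0.1377]
ee_rot: [[-1.0, -0.001, 0.0], [-0.001, 1.0, -0.001], [-0.0, -0.001, -1.0]]
wrist_force: [0.3, -0.4, -0.9]
opening: 0.0306
finger_force: 25.0
time_s: 18.22
eef_pos: [0.4706, 0.1315, 0.0878]
ee_rot: [[-1.0, -0.004, 0.001], [-0.004, 1.0, 0.001], [-0.001, 0.001, -1.0]]
wrist_force: [-2.2, 1.6, 3.4]
opening: 0.0309
finger_force: 25.2
```

```bash
python3 -m handwheel '{"offset":[[0,0,0],[0,0,0],[0,0,0],[0,0,0],[0,0,0],[0,0,-0.02],[0,0,-0.05],[0,0,-0.09],[0,0,-0.13],[0,0,-0.17],[0,0,-0.2],[0,-0.03,-0.21]],"roll":[0,0,0,0,0,0,0,0,0,0,0,0],"jaw":[0.034,0.04,0.05,0.065,0.08,0.085,0.085,0.085,0.085,0.085,0.085,0.085]}'
python3 -m handwheel '{"offset":[[0,-0.04,0],[0,-0.08,0],[0,-0.12,0],[0,-0.16,0],[0,-0.2,0],[0,-0.24,0],[0,-0.28,0],[0,-0.32,0],[0,-0.36,0],[0,-0.39,0],[0,-0.4,0],[0,-0.4,0]],"roll":[0,0,0,0,0,0,0,0,0,0,0,0],"jaw":[0.085,0.085,0.085,0.085,0.085,0.085,0.085,0.085,0.085,0.085,0.085,0.085]}'
python3 shot.py w5
python3 - <<'E'
from h import *
from scipy.optimize import least_squares
P=np.load("w5.npy").reshape(-1,3)
Q=P[(P[:,2]>.05)&(P[:,2]<.175)&(np.hypot(P[:,0]-.456,P[:,1]+.382)<.04)]
s=least_squares(lambda p:np.hypot(Q[:,0]-p[0],Q[:,1]-p[1])-.015,[.456,-.382],loss="soft_l1",f_scale=.001)
print(len(Q),s.x)
s2=sense();R=np.array(s2['ee_rot']);print(R.T@(np.array([*s.x,.154])-s2['eef_pos']))
E
```

```text
time_s: 19.22
eef_pos: [0.4723, 0.1035, 0.3018]
ee_rot: [[-1.0, -0.007, 0.007], [-0.007, 1.0, 0.002], [-0.007, 0.002, -1.0]]
wrist_force: [0.1, -0.6, -0.5]
opening: 0.085
finger_force: 0.0
time_s: 20.22
eef_pos: [0.4716, -0.3015, 0.2963]
ee_rot: [[-1.0, -0.001, -0.001], [-0.001, 1.0, 0.0], [0.001, 0.0, -1.0]]
wrist_force: [-0.4, 0.8, 0.1]
opening: 0.0852
finger_force: 0.0
[ 0.4717 -0.2997  0.2965] [-39.9  19.3   2.6  73.4   0.  -40. ]
1406 [ 0.45685092 -0.3810143 ]
[ 0.01489366 -0.0814351   0.14245922]
```

View pics/w5.png

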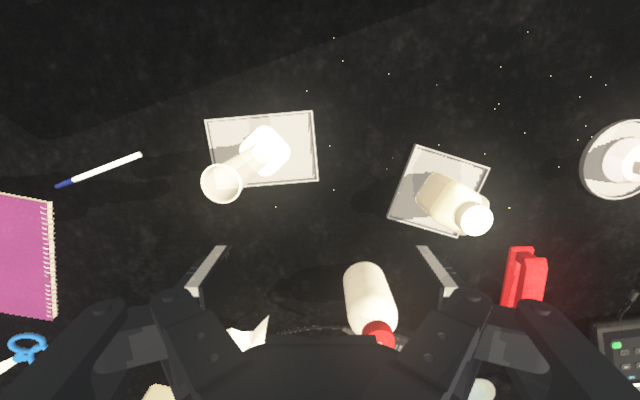

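The cylinder stands upright in the spare tray (foot at 265,150). The bottle is in the square tray (440,190) and the flask in the round tray (620,160). Now I'll fetch the cylinder.

```bash
python3 -m handwheel '{"offset":[[0.006,-0.032,0],[0.012,-0.066,0],[0.015,-0.0815,0],[0.015,-0.0815,0.01],[0.015,-0.0815,0.04],[0.015,-0.0815,0.08],[0.015,-0.0815,0.115],[0.015,-0.0815,0.135],[0.015,-0.0815,0.1425],[0.015,-0.0815,0.1425],[0.015,-0.0815,0.1425]],"roll":[0,0,0,0,0,0,0,0,0,0,0],"jaw":[0.085,0.085,0.085,0.085,0.085,0.085,0.085,0.085,0.085,0.085,0.085]}'
python3 -m handwheel '{"offset":[[0,0,0],[0,0,0],[0,0,0],[0,0,0],[0,0,0],[0,0,0],[0,0,0],[0,0,0],[0,0,0],[0,0,0]],"roll":[0,0,0,0,0,0,0,0,0,0],"jaw":[0.06,0.05,0.045,0.04,0.035,0.03,0.025,0.02,0.02,0.02]}' 25
python3 -m handwheel '{"offset":[[0,0,0],[0,0,-0.01],[0,0,-0.03],[0,0,-0.06],[0,0,-0.09],[0,0,-0.12],[0,0,-0.14],[0,0,-0.15],[0,0,-0.15]],"roll":[0,0,0,0,0,0,0,0,0],"jaw":[0.02,0.02,0.02,0.02,0.02,0.02,0.02,0.02,0.02]}'
```

```text
time_s: 21.18
eef_pos: [0.458, -0.38, 0.1555]
ee_rot: [[-1.0, -0.005, 0.001], [-0.005, 1.0, -0.0], [-0.001, -0.0, -1.0]]
wrist_force: [0.1, 0.3, 1.0]
opening: 0.0847
finger_force: 0.0
time_s: 22.02
eef_pos: [0.4575, -0.381, 0.1548]
ee_rot: [[-1.0, -0.004, 0.0], [-0.004, 1.0, -0.001], [-0.0, -0.001, -1.0]]
wrist_force: [0.5, -0.7, 2.4]
opening: 0.0288
finger_force: 25.2
time_s: 22.77
eef_pos: [0.4579, -0.3812, 0.3067]
ee_rot: [[-1.0, -0.004, 0.002], [-0.004, 1.0, -0.002], [-0.002, -0.002, -1.0]]
wrist_force: [-0.1, -1.3, -0.7]
opening: 0.0289
finger_force: 24.9
```

```bash
python3 -m handwheel '{"offset":[[0.005,0.012,0],[0.015,0.032,0],[0.027,0.06,0],[0.04,0.09,0],[0.053,0.12,0],[0.065,0.15,0],[0.075,0.182,0],[0.08,0.215,0],[0.08,0.25,0],[0.08,0.285,0],[0.08,0.32,0],[0.08,0.355,0]],"roll":[0,0,0,0,0,0,0,0,0,0,0,0],"jaw":[0.02,0.02,0.02,0.02,0.02,0.02,0.02,0.02,0.02,0.02,0.02,0.02]}'
python3 -m handwheel '{"offset":[[0,0.033,0],[0,0.066,0],[0,0.1,0],[0,0.134,0],[-0.002,0.168,0],[-0.008,0.202,0],[-0.018,0.236,0],[-0.028,0.27,0],[-0.038,0.304,0],[-0.047,0.332,0],[-0.054,0.354,0],[-0.056,0.367,0]],"roll":[0,0,0,0,0,0,0,0,0,0,0,0],"jaw":[0.02,0.02,0.02,0.02,0.02,0.02,0.02,0.02,0.02,0.02,0.02,0.02]}'
python3 -m handwheel '{"offset":[[0,0,0],[0,0,0]],"roll":[0,0],"jaw":[0.02,0.02]}'
python3 -c "
from h import *
s=sense();R=np.array(s['ee_rot']);d=np.array([.4315,.343,.155])-s['eef_pos'];print(R.T@d)"
```

```text
time_s: 23.77
eef_pos: [0.3746, -0.0242, 0.3031]
ee_rot: [[-1.0, -0.003, -0.002], [-0.003, 1.0, 0.001], [0.002, 0.001, -1.0]]
wrist_force: [0.5, -0.1, -0.3]
opening: 0.0294
finger_force: 24.9
time_s: 24.77
eef_pos: [0.4304, 0.3432, 0.302]
ee_rot: [[-1.0, -0.005, -0.003], [-0.005, 1.0, -0.001], [0.003, -0.001, -1.0]]
wrist_force: [-0.1, 0.1, -1.1]
opening: 0.0294
finger_force: 25.0
time_s: 24.93
eef_pos: [0.4298, 0.341, 0.3026]
ee_rot: [[-1.0, -0.005, -0.003], [-0.005, 1.0, -0.002], [0.003, -0.002, -1.0]]
wrist_force: [-0.2, -0.7, -0.5]
opening: 0.0288
finger_force: 25.0
[-0.00216513  0.00223292  0.14762397]
```

```bash
python3 -m handwheel '{"offset":[[-0.001,0.001,0.015],[-0.0015,0.0015,0.04],[-0.0015,0.0015,0.07],[-0.0015,0.0015,0.1],[-0.0015,0.0015,0.125],[-0.0015,0.0015,0.138],[-0.0015,0.0015,0.143],[-0.0015,0.0015,0.143],[-0.0015,0.0015,0.143]],"roll":[0,0,0,0,0,0,0,0,0],"jaw":[0.02,0.02,0.02,0.02,0.02,0.02,0.02,0.02,0.02]}'
python3 -c "
from h import *
s=sense();print(s['eef_pos'],s['wrist_force'])"
```

```text
time_s: 25.68
eef_pos: [0.4323, 0.3422, 0.1621]
ee_rot: [[-1.0, -0.003, 0.0], [-0.003, 1.0, 0.0], [-0.0, 0.0, -1.0]]
wrist_force: [-0.3, 0.6, -0.4]
opening: 0.0289
finger_force: 25.1
[0.43231767 0.34221336 0.16212237] [-0.3187327   0.55181697 -0.41750066]
```

```bash
python3 -m handwheel '{"offset":[[0.0005,0.0005,0.002],[0.0005,0.0005,0.004],[0.0005,0.0005,0.0055],[0.0005,0.0005,0.0065],[0.0005,0.0005,0.0070],[0.0005,0.0005,0.0070]],"roll":[0,0,0,0,0,0],"jaw":[0.02,0.02,0.02,0.02,0.02,0.02]}'
```

```text
time_s: 26.18
eef_pos: [0.4318, 0.3432, 0.1547]
ee_rot: [[-1.0, -0.004, 0.0], [-0.004, 1.0, 0.0], [-0.0, 0.0, -1.0]]
wrist_force: [0.1, 0.6, 2.1]
opening: 0.0293
finger_force: 25.3
```

```bash
python3 -m handwheel '{"offset":[[0,0,0],[0,0,0],[0,0,0],[0,0,0],[0,0,0],[0,0,0],[0,0,-0.02],[0,0,-0.05],[0,0,-0.09],[0,0,-0.13],[0,0,-0.15],[0,0,-0.15]],"roll":[0,0,0,0,0,0,0,0,0,0,0,0],"jaw":[0.031,0.035,0.045,0.055,0.07,0.08,0.085,0.085,0.085,0.085,0.085,0.085]}'
python3 -m handwheel '{"offset":[[0.04,-0.02,0],[0.08,-0.05,0],[0.11,-0.085,0],[0.12,-0.12,0],[0.12,-0.155,0],[0.12,-0.19,0],[0.12,-0.22,0],[0.12,-0.24,0],[0.12,-0.24,0],[0.12,-0.24,0]],"roll":[0,0,0,0,0,0,0,0,0,0],"jaw":[0.085,0.085,0.085,0.085,0.085,0.085,0.085,0.085,0.085,0.085]}'
python3 - <<'E'
from fit import *
from scipy.optimize import least_squares
import shutil
e=np.array(sense()["eef_pos"]); print(e); img,P=cloud("wrist"); save("pics/w6.png",img)
V=P.reshape(-1,3)
for n,c,a,b,r in(("cyl",(.431,.343),.05,.17,.015),("cap",(.519,-.13),.107,.115,.0185),("flask",(.47,.131),.08,.1,.016)):
    Q=V[(V[:,2]>a)&(V[:,2]<b)&(np.hypot(V[:,0]-c[0],V[:,1]-c[1])<.05)]
    s=least_squares(lambda p:np.hypot(Q[:,0]-p[0],Q[:,1]-p[1])-r,c,loss="soft_l1",f_scale=.001); print(n,len(Q),s.x.round(4))
    lo=Q[Q[:,2]<.1]
    if n=="cyl":
        for h in((.03,.07),(.07,.11),(.11,.15),(.15,.18)):
            q=Q[(Q[:,2]>h[0])&(Q[:,2]<h[1])]
            if len(q)>10: print(h,least_squares(lambda p:np.hypot(q[:,0]-p[0],q[:,1]-p[1])-r,c).x.round(4))
top,_=cams.camera("top")
t=cv2.resize(top[130:330,150:490,::-1],(510,300))
o=[cv2.resize(rect("w6",e,c,.08,.0004,z),(255,255)) for c,z in(((.4705,.131),.106),((.4705,.131),.009),((.519,-.13),.009))]
cv2.imwrite("pics/fin.png",np.vstack([np.hstack(o),np.hstack([t,np.zeros((300,255,3),'u1')])]))
E
```

```text
time_s: 27.18
eef_pos: [0.4334, 0.3443, 0.3097]
ee_rot: [[-1.0, -0.004, 0.007], [-0.004, 1.0, 0.004], [-0.007, 0.004, -1.0]]
wrist_force: [0.3, -0.1, 0.0]
opening: 0.0854
finger_force: 0.0
time_s: 28.02
eef_pos: [0.3125, 0.1021, 0.3044]
ee_rot: [[-1.0, -0.001, 0.0], [-0.001, 1.0, 0.0], [-0.0, 0.0, -1.0]]
wrist_force: [0.8, -0.1, -0.1]
opening: 0.0849
finger_force: 0.0
[0.31249877 0.10210005 0.30436486]
cyl 1922 [0.4316 0.3431]
(0.03, 0.07) [0.4316 0.3431]
(0.07, 0.11) [0.4315 0.3431]
(0.11, 0.15) [0.4316 0.3432]
(0.15, 0.18) [0.4317 0.3432]
cap 0 [ 0.519 -0.13 ]
flask 320 [0.4691 0.1293]
```

View pics/fin.png

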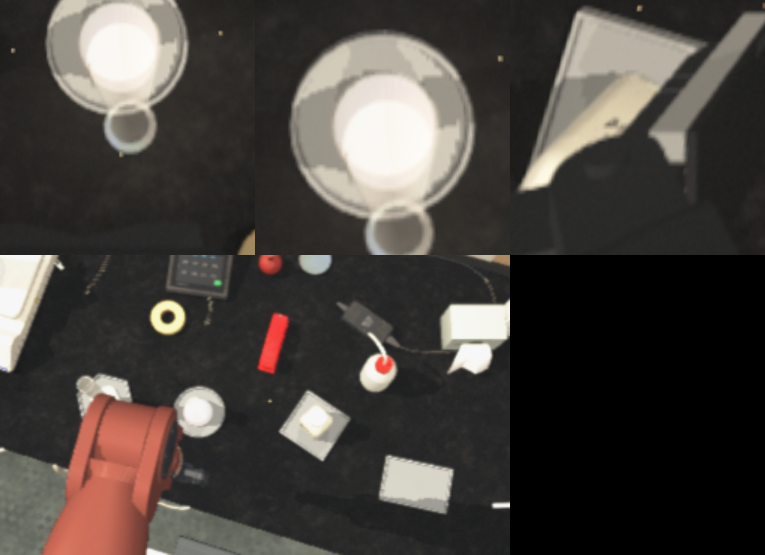

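View pics/w6.png

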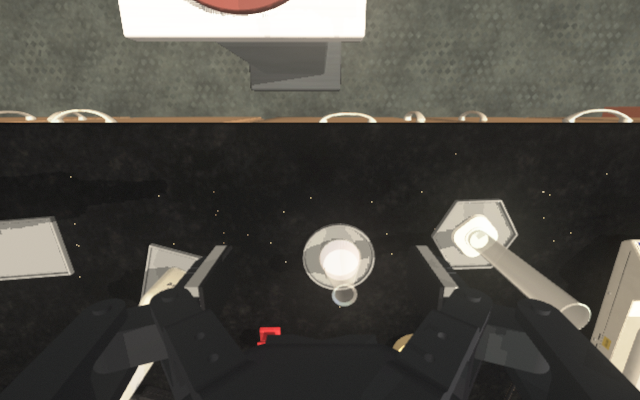

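Cylinder and flask are within about 3 mm of their tray centres and upright. One last check of the bottle, plus a look at the bystanders, using the top and side depth.

Run:
```python
from h import *
from scipy.optimize import least_squares
P5=np.load("w5.npy")
for n,V in(("w5",P5),("top",cloud("top")[1]),("side",cloud("side")[1])):
    V=V.reshape(-1,3); near=np.hypot(V[:,0]-.519,V[:,1]+.13)<.06
    T=V[near&(V[:,2]>.112)]; Q=V[near&(V[:,2]>.03)&(V[:,2]<.083)]
    def res(p):
        c,s=np.cos(p[2]),np.sin(p[2]); d=Q[:,:2]-p[:2]; return np.maximum(abs(d@[c,s]),abs(d@[-s,c]))-.028
    b=min((least_squares(res,[.519,-.13,t],loss="soft_l1",f_scale=.001) for t in np.radians([-40,-20,0,20,40])),key=lambda q:q.cost)
    print(n,T.mean(0).round(4),b.x[:2].round(4),np.degrees(b.x[2]).round(1))
a=cv2.imread("pics/top0.png").astype(int); b=cams.camera("top")[0][:,:,::-1].astype(int)
for k,(x0,x1,y0,y1) in dict(tape=(250,278,155,185),stapler=(318,346,163,212),wash=(385,420,180,225)).items(): print(k,abs(a-b)[y0:y1,x0:x1].mean().round(2))
```

```text
w5 [ 0.5164 -0.1312  0.1198] [ 0.5196 -0.1297] 60.7
top [ 0.5177 -0.1298  0.1202] [ 0.5197 -0.1296] -30.9
side [ 0.5163 -0.1331  0.1182] [ 0.518  -0.1308] 60.5
tape 2.99
stapler 2.18
wash 3.2
```

All good: the bottle is centred and upright, and the bystanders haven't moved.

```bash
python3 -c "
from h import *
print(job.finish_job())"
```

```text
the job is handed in; nothing more can be done
None
```

The job is handed in: the bottle stands in the square tray, the flask in the round tray and the cylinder in the six-sided tray, each upright and within about 3 mm of the middle by my measurements, with the wash bottle, tape roll and stapler where they were.

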